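Set the stop collar to the height gauge

TASK

Slide the yellow forked gauge fully home around the stand's threaded rod, standing flat on the white base plate beneath the knurled collar, and let go of it. Then spin the collar down by hand until it bears lightly but firmly on the gauge's jaw, so that the gauge is just pinched: never force it (no more than about 20 N of squeeze). Leave collar and gauge like that for inspection, and leave the blue gauge and everything else on the bench alone.

Things in the scene. Friction and masses are not known exactly. Their poses are not given: they have to be found in the camera images.
- gauge: Yellow forked height gauge, loose, 0.3 to 0.5 kg, 127 mm long. Origin: underside, at the end of its U slot, where the rod's axis lies when it is fully home; x points out of the slot's open end, z up. Head x -28 to +22 mm, 48 mm wide; the slot, 16 mm wide, ends at x = -6 mm, so the slot end then just meets the 12 mm rod.
- gauge_handle (a point): Centre of the top of the yellow gauge's black upright handle, 88 mm behind the origin (x = -88), 46 mm above the underside. The handle is 30 mm long in x and 16 mm thick in y: pinch it across y from above. A 12 mm high tail joins it to the head.
- jaw_low (a point): Point in the yellow gauge's slot, 36 mm above the underside: the lowest level its silver upper jaw can have. The jaw was set and locked beforehand; its top stands 0 to 7 mm above this point and that setting is not reported. Its silver face is sprung: it yields about 1 mm per 10 N, with 4 mm of travel.
- stand: Fixed stop stand: white base plate 170 x 170 x 14 mm with an upright threaded rod, 12 mm thick, in its middle; rod top 112 mm above the bench. Origin on the bench under the rod's axis, z up. The gauge may enter from any side.
- collar: Black knurled stop collar on the rod, 44 mm across, 26 mm high, white tick on top. Origin: centre of its underside (62 to 66 mm above the bench at the start), z up. Right-hand fast thread: turned clockwise seen from above it goes down, 30 mm a turn (4.8 mm per rad).
- collar_top (a point): Centre of the collar's top face, on the rod's axis. Turning takes about 0.06 N m of drag; each newton on the underside adds 0.0048 N m. A hand that turns and follows it down feels the push partly as torque, partly as lift (about 1 N per 3 N). Let go, it stays where it is and holds about 12 N on its underside; a greater push turns it back up to that.
- gauge_blue: Blue gauge of the same fork shape and size, jaw top 32 mm above the underside: it belongs to another stand and is not to be used or moved. Origin and axes as for the yellow gauge.
- reel: Bystander: black component reel lying flat, 170 mm across, 14 mm high; origin centre of underside.
- dish: Bystander: clear dish 96 mm across, 28 mm high; origin centre of underside.
- dish2: Bystander: white cup 80 mm across, 30 mm high; origin centre of underside.
- tweezers: Bystander: steel tweezers lying flat, about 130 mm long, 6 mm high; origin at the middle of the underside.
There are look-alikes about, which are no part of the job. Leave any orange look-alike of the gauge alone. Of the things that look like the stand, the smaller one is meant.

How it is judged:
By the outcome, as a careful person would: the job done as asked, in the order asked, and still so for the second after the job is handed in, with the robot touching nothing.
It also fails if it takes over 72 s, if anything falls off the work surface, if the arm or the gripper's body presses on something with over 40 N, if the wrist force passes 120 N, or if a joint passes its speed limit or range.

ROBOT

A 6-joint arm with a two-finger parallel gripper is mounted at the origin on the work surface. World frame = base frame: x ahead of the robot, y to its left, z up, the work surface at z = 0. Lengths are in m, angles in rad, forces in N, time in s.
With the tool pointing down it reaches from about 0.275 to 0.775 m from the base axis. Payload 14.6 kg.
Tool frame: the origin (TCP) lies at the very end of the fingers, on their centre line; the grasp point (between the pads) lies 19 mm behind it; z points along the fingers, y is the line along which they close (so a half turn about z gives the same grasp; the last joint's range is limited). The gripper opens to 85 mm and grips with 20 to 120 N. Pads are 22 mm wide; open, the fingers measure 114 mm over their backs; the gripper's body (76 mm by 85 mm) begins 54 mm behind the grasp point. The pads swing forward as they close: fully open they stand 13 mm farther back than shut.
Start: joints at [-1.306, 0.263, -0.048, 1.259, 0, 1.415], TCP at [0.214, -0.479, 0.231] pointing down, gripper open.
Joint ranges: [-2.65, 2.65], [-0.89, 1.7], [-1.18, 1.37], [-2.13, 2.11], [-1.35, 1.29], [-3.14, 3.14]. Speed limits (rad/s): [1.89, 1.89, 2.57, 2.79, 3.14, 3.14].

INTERFACE

Orientations are given as a unit quaternion [x, y, z, w].
In Python, from plant import r gives the robot as it stands. The module is installed in compiled form; this text tells all that it offers.
- The arm moves only by the shell command python3 -m inch 'ROWS'. ROWS is a JSON object whose one key "series" holds a list that holds one entry, the list of rows, each a list of 5 numbers: the shift along the tool's x, y, z in m, then the turn about the tool's z in degrees, then the finger opening in m, from 0 to 0.0854. A call has 1 to 5 rows; each row shifts and turns the commanded pose from where the row before left it, along the tool's axes as they then stand; what a row does not reach is not made up. A row lasts 1/12 s, in which the tool goes at most 41.7 mm and 7.16 degrees, less where a joint would pass 70% of its speed; a pose out of reach is approached as far as the arm can. A call is refused whole if a number of a shift passes 0.0417 or a number of a turn 7.16, either way. A call with a gripper value outside its range is refused whole. The fingers move at their own pace and stop on an object; the grip force is fixed at half the most. Time passes only in rows, so rows that do not move let the fingers close. It gives the time, the measured TCP pose, the force, the opening and the grip force at its end, in the units of the state.
- r.observe(): the state, without advancing time (a new reading comes with each control period).
- r.camera(name): name is "scene" or "top" or "wrist"; returns a dict with "img" (480x640x3 uint8, blue, green, red), "z_map" (480x640 float32, m along the optical axis (not along the pixel's ray), 0 where there is no reading), "vertical_fov" (degrees; the focal length in pixels is half the picture's height over the tangent of half this angle, whatever the lens; pixels are square), "cx", "cy" (the principal point, pixels), "D" ([k1, k2, p1, p2, k3] as OpenCV has them; the pictures are not rectified), "xyz" and "attitude" of the camera in the world; the wrist camera has in their place "T_tool_cam" (4x4, takes a point from camera to tool coordinates, whose origin is the TCP and whose axes are the flange's). Camera axes: x right, y up, looking along -z (the intrinsics and any distortion apply to the point x, -y, -z); pixel columns grow to the right and rows downward; lengths in m; the calibration is good to about 2 mm. A picture is of the moment at which its call begins: read the wrist's pose just before it.
- r.sign_off(): hands the job in; it is judged then, once.
Trained networks look in a picture, given as the dict that the camera call returned (one of the last four; its "shot" number tells which), for a name from the list of things; names that differ only in an ending like _2 or _b are one class to them, and where a whole thing is asked for, a point or a joint stands for the part that bears it (a point fixed in the world has none). Each returns a list of dicts, best first, with "confidence" (0 to 1); they miss things now and then, are a little off and sometimes report something else, mostly with a low value. They report only what shows in the picture. A call takes as long as a camera call. They do not tell look-alikes from the thing itself.
- r.outline_of(name, picture): "pixels" (480x640 bool, what is visible of it) and "uv" ([column, row] in pixels, amid what is visible of it).
The state is a dict: "time": time; "qpos": joint angles; "dq": joint speeds; "joint_torque": joint torques, N m; "tcp_pos": TCP position; "tool_rot": TCP orientation; "ft_force": force on the tool from outside, world axes, zero at the start; "torque": the same for the moment, N m; "opening": opening from 0.0 (shut) to 1.0 (fully open); "gripper_force": force on a finger pad.
Only numpy, scipy, OpenCV 4.12 (cv2) and the standard library are available. Lean on these libraries where they do the work, as an engineer would, in place of code of your own. Each camera call takes 0.05 s, during which the arm holds its last target. There are 200 camera calls.

## Working session

There is one attempt and no reset: what is moved stays moved. The work goes in short steps, Python scripts to look and compute and a shell command to move; the robot and the scene stay as the last step left them, time stands still between calls to the robot, and variables do not carry over. Pictures are saved under pics/ and viewed, at most 10 in all, crops included, and the job is handed in when it is done.

```bash
mkdir -p pics
cat > h.py <<'E'
import numpy as np, cv2
from scipy.spatial.transform import Rotation as R
from plant import r
def cam(name):
    o=r.observe(); p=r.camera(name)
    f=240/np.tan(np.radians(p["vertical_fov"])/2)
    K=np.array([[f,0,p["cx"]],[0,f,p["cy"]],[0,0,1.]])
    T=np.eye(4)
    if name=="wrist":
        W=np.eye(4); W[:3,:3]=R.from_quat(o["tool_rot"]).as_matrix(); W[:3,3]=o["tcp_pos"]
        T=W@np.array(p["T_tool_cam"])
    else:
        a=np.array(p["attitude"]); T[:3,:3]=R.from_quat(a).as_matrix() if a.size==4 else a.reshape(3,3); T[:3,3]=p["xyz"]
    return p,K,T
def world(p,K,T,uv,z=None,zplane=None):
    uv=np.atleast_2d(np.array(uv,float))
    n=cv2.undistortPoints(uv.reshape(-1,1,2),K,np.array(p["D"],float)).reshape(-1,2)
    d=np.c_[n[:,0],-n[:,1],-np.ones(len(n))]
    if zplane is not None:
        dw=d@T[:3,:3].T; s=(zplane-T[2,3])/dw[:,2]; return T[:3,3]+dw*s[:,None]
    if z is None: z=p["z_map"][uv[:,1].astype(int),uv[:,0].astype(int)]
    return (d*np.asarray(z)[:,None])@T[:3,:3].T+T[:3,3]
def cloud(p,K,T,mask):
    v,u=np.nonzero(mask&(p["z_map"]>0)); return world(p,K,T,np.c_[u,v]),np.c_[u,v]
E
python3 - <<'E'
from h import *
o=r.observe(); print({k:np.round(v,3) for k,v in o.items()})
for n in("top","scene"):
    p,K,T=cam(n); cv2.imwrite(f"pics/{n}0.png",p["img"]); print(n,p["vertical_fov"],p["D"],T.round(3).tolist())
    for t in("gauge","stand","collar","gauge_blue","reel","dish","dish2","tweezers","gauge_handle"):
        for d in r.outline_of(t,p):
            c,_=cloud(p,K,T,d["pixels"]); 
            print(t,round(d["confidence"],2),np.round(d["uv"]),d["pixels"].sum(),np.median(c,0).round(3) if len(c) else None)
E
```

```text
{'time': np.float64(0.0), 'qpos': array([-1.306,  0.264, -0.049,  1.259,  0.   ,  1.415]), 'dq': array([-0.001,  0.   , -0.   , -0.   , -0.001, -0.   ]), 'joint_torque': array([ 0.0000e+00, -6.3761e+01,  3.8456e+01,  1.4000e-02, -0.0000e+00,
        0.0000e+00]), 'tcp_pos': array([ 0.214, -0.479,  0.231]), 'tool_rot': array([ 0.978,  0.208, -0.   , -0.001]), 'ft_force': array([-0.347, -0.082, -0.024]), 'torque': array([ 0.008,  0.047, -0.019]), 'gripper_force': np.float64(0.0), 'opening': np.float64(1.001)}
top 49.33455169899301 [-0.1024859  0.         0.         0.         0.       ] [[0.015, 0.99, -0.139, 0.304], [-1.0, 0.013, -0.017, 0.04], [-0.015, 0.139, 0.99, 1.609], [0.0, 0.0, 0.0, 1.0]]
gauge 0.83 [472. 320.] 283 [ 0.266 -0.384  0.037]
gauge 0.76 [433. 238.] 489 [ 0.514 -0.264  0.038]
gauge 0.37 [357. 217.] 3062 [ 0.59  -0.034  0.016]
stand 0.74 [236. 341.] 5822 [0.194 0.328 0.021]
stand 0.72 [444. 169.] 2295 [ 0.735 -0.31   0.016]
stand 0.6 [356. 216.] 2963 [ 0.591 -0.034  0.016]
collar 0.65 [357. 210.] 127 [ 0.592 -0.034  0.094]
collar 0.53 [225. 345.] 379 [0.194 0.332 0.12
[... 1055 characters left out ...]
019]
collar 0.94 [483. 228.] 390 [0.21  0.347 0.117]
collar 0.54 [458. 313.] 348 [0.419 0.458 0.003]
collar 0.49 [287. 230.] 182 [ 0.605 -0.021  0.088]
gauge_blue 0.81 [387. 280.] 688 [0.498 0.276 0.025]
reel 0.74 [197. 226.] 1582 [ 0.743 -0.299  0.013]
dish 0.78 [218. 275.] 571 [ 0.808 -0.058  0.015]
dish 0.7 [304. 305.] 770 [0.703 0.198 0.014]
dish 0.41 [385. 284.] 649 [0.502 0.276 0.025]
dish2 0.78 [218. 275.] 571 [ 0.808 -0.058  0.015]
dish2 0.7 [304. 305.] 770 [0.703 0.198 0.014]
dish2 0.41 [385. 284.] 649 [0.502 0.276 0.025]
tweezers 0.57 [460. 314.] 327 [0.418 0.461 0.003]
gauge_handle 0.95 [268. 201.] 478 [ 0.521 -0.258  0.026]
gauge_handle 0.59 [309. 168.] 379 [ 0.273 -0.372  0.023]
```

Run:
```python
import cv2
a=cv2.imread("pics/top0.png"); cv2.imwrite("pics/c1.png",cv2.resize(a[100:400,180:580],None,fx=2,fy=2,interpolation=cv2.INTER_CUBIC))
```

```text
(no output)
```

View pics/c1.png

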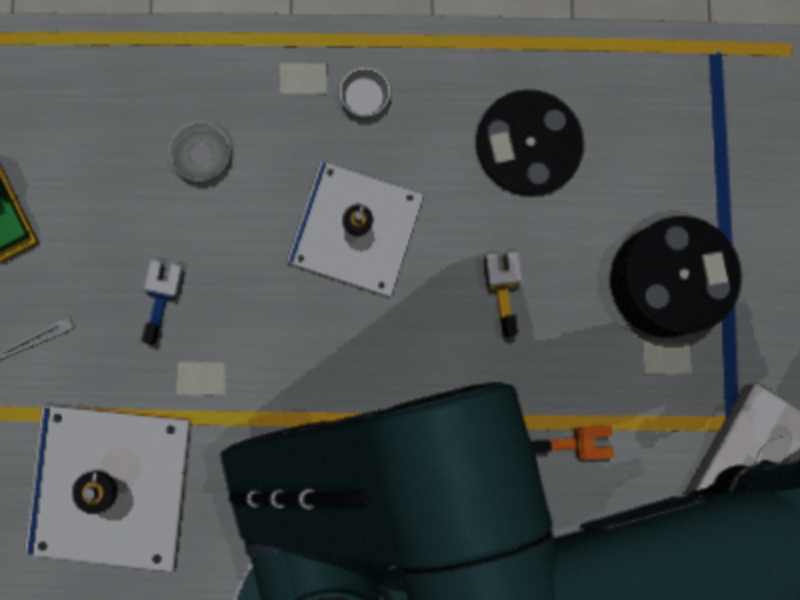

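The top view (full-image pixels) shows:
- **Gauge candidates:** yellow at (431,247), orange at (470,322) and blue at (260,250). The yellow one is meant. Its silver head is at (431,235), its black handle at (435,263), and the slot opens up the image.
- **Stand candidates:** small at (358,214) and large at (235,343). The smaller one is meant.

Next I'll move above the yellow gauge and look with the wrist camera.

Run:
```python
from h import *
p,K,T=cam("top"); hsv=cv2.cvtColor(p["img"],cv2.COLOR_BGR2HSV)
print(np.array(r.camera("wrist")["T_tool_cam"]).round(3).tolist())
pts=np.array([[431.5,235],[435,263],[358.5,209.5]])
for zp,q in zip((0.03,0.046,0.09),pts): print(world(p,K,T,q,zplane=zp).round(3))
c,_=cloud(p,K,T,np.pad(np.ones((14,20),bool),((258,208),(425,195)))); print(c[:,2].max())
# tall black thing
for uv in [(518,230),(444,170)]: print(world(p,K,T,uv).round(3))
o=r.observe(); M=R.from_quat(o["tool_rot"]).as_matrix(); print(M.round(3)); print((M.T@(np.array([0.49,-0.265,0.231])-o["tcp_pos"])).round(3))
```

```text
[[0.002, 0.956, 0.295, 0.075], [1.0, -0.002, -0.0, 0.001], [0.0, 0.295, -0.956, -0.144], [0.0, 0.0, 0.0, 1.0]]
[[ 0.529 -0.262  0.03 ]]
[[ 0.442 -0.268  0.046]]
[[ 0.594 -0.035  0.09 ]]
0.054476625027309655
[[ 0.539 -0.51   0.089]]
[[ 0.739 -0.308  0.012]]
[[ 0.913  0.408  0.   ]
 [ 0.408 -0.913  0.   ]
 [ 0.    -0.    -1.   ]]
[ 0.339 -0.083  0.   ]
```

```bash
python3 -m inch '{"series":[[[0,0,0,6.7,0.0854],[0,0,0,6.7,0.0854],[0,0,0,6.6,0.0854],[0.03,-0.0244,0,0,0.0854],[0.03,-0.0244,0,0,0.0854]]]}'
python3 -m inch '{"series":[[[0.03,-0.0244,0,0,0.0854],[0.03,-0.0244,0,0,0.0854],[0.03,-0.0244,0,0,0.0854],[0.03,-0.0244,0,0,0.0854],[0.03,-0.0244,0,0,0.0854]]]}'
python3 -m inch '{"series":[[[0.03,-0.0244,0,0,0.0854],[0,0,0,0,0.0854],[0,0,0,0,0.0854],[0,0,0,0,0.0854]]]}'
python3 - <<'E'
from h import *
p,K,T=cam("wrist"); np.savez("w1.npz",z=p["z_map"],K=K,T=T,D=p["D"]); cv2.imwrite("pics/w1.png",p["img"]); print(r.observe()["qpos"].round(3))
for t in("gauge","gauge_handle"):
    for d in r.outline_of(t,p):
        c,_=cloud(p,K,T,d["pixels"]); print(t,d["confidence"],d["uv"],d["pixels"].sum(),np.median(c,0).round(4),c.max(0).round(4),c.min(0).round(4))
E
```

```text
time: 1.52
tcp_pos: [0.2701, -0.4267, 0.231]
tool_rot: [0.999, 0.033, -0.0, -0.0]
ft_force: [1.3, -0.6, -0.5]
opening: 1.0
gripper_force: 0.0
time: 1.93
tcp_pos: [0.4125, -0.2926, 0.2315]
tool_rot: [0.999, 0.035, 0.0, 0.0]
ft_force: [0.1, -0.4, 0.6]
opening: 0.998
gripper_force: 0.0
time: 2.27
tcp_pos: [0.4395, -0.2678, 0.2312]
tool_rot: [0.999, 0.036, -0.0, 0.0]
ft_force: [-0.7, 0.1, -0.5]
opening: 0.997
gripper_force: 0.0
[-0.707  0.245 -0.073  1.252 -0.     2.365]
gauge 0.7 [397.1, 368.4] 3545 [ 0.2718 -0.3715  0.0316] [ 0.2948 -0.2972  0.0496] [ 0.2454 -0.4187  0.0006]
gauge 0.56 [316.9, 121.8] 4523 [ 0.516  -0.2657  0.0422] [ 0.5617 -0.2294  0.0492] [ 0.4278 -0.2887 -0.0008]
gauge_handle 0.96 [315.3, 120.0] 4569 [ 0.5161 -0.2655  0.0422] [ 0.5565 -0.2294  0.0492] [ 0.4199 -0.2867 -0.0008]
gauge_handle 0.69 [397.9, 367.8] 3723 [ 0.2718 -0.3718  0.0312] [ 0.4331 -0.2972  0.2654] [ 0.217  -0.4187  0.0005]
```

View pics/w1.png

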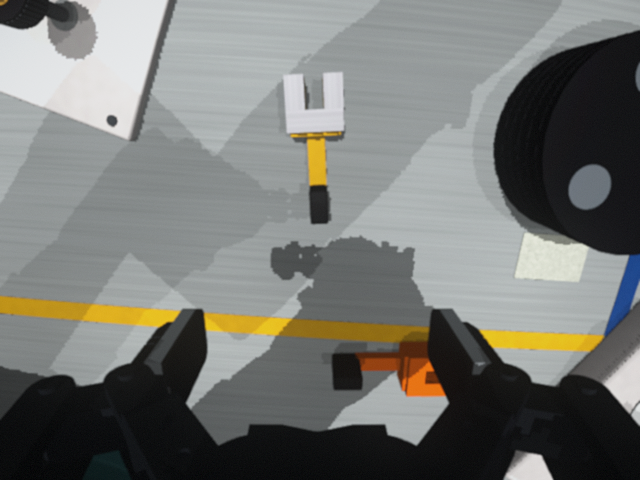

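The yellow gauge is in clear view: silver head at (314,105), handle at (319,200). The orange one is separate, at (390,370).

Run:
```python
from h import *
d=np.load("w1.npz"); p={"z_map":d["z"],"D":d["D"]}; img=cv2.imread("pics/w1.png")
m=np.zeros((480,640),bool); m[60:230,275:350]=1
c,uv=cloud(p,d["K"],d["T"],m); b=img[uv[:,1],uv[:,0]].astype(int)
hi=c[:,2]>0.028
H=hi&(b.max(1)<60)&(uv[:,1]>170); S=hi&(uv[:,1]<140)
for n,s in(("handle",H),("head",S)):
    q=c[s]; print(n,s.sum(),np.percentile(q,[1,50,99],axis=0).round(4).tolist()); rc=cv2.minAreaRect((q[:,:2]*1000).astype(np.float32)); print(rc)
ht=c[H&(c[:,2]>0.04)]; print("htop",cv2.minAreaRect((ht[:,:2]*1000).astype(np.float32)),np.median(ht[:,2]))
jt=c[S&(c[:,2]>0.036)]; print("jaw",cv2.minAreaRect((jt[:,:2]*1000).astype(np.float32)),np.median(jt[:,2]))
```

```text
handle 595 [[0.4317, -0.2779, 0.0306], [0.4469, -0.2697, 0.0471], [0.4604, -0.2616, 0.0487]]
((445.63909912109375, -270.0123291015625), (29.037029266357422, 14.982034683227539), 7.963632583618164)
head 2976 [[0.5038, -0.2838, 0.0304], [0.5258, -0.2612, 0.0423], [0.5545, -0.2351, 0.0442]]
((529.0584106445312, -259.5691223144531), (50.48357009887695, 47.97180938720703), 6.499453067779541)
htop ((445.63909912109375, -270.0123291015625), (29.037029266357422, 14.982034683227539), 7.963632583618164) 0.04713531891134681
jaw ((531.0916137695312, -259.3374938964844), (46.390926361083984, 47.97180938720703), 6.499453067779541) 0.04243753825488944
```

```bash
python3 -m inch '{"series":[[[0,0,0,-3,0.06],[0.0058,0.0029,0.03,0,0.06],[0,0,0.04,0,0.06],[0,0,0.04,0,0.06],[0,0,0.04,0,0.06]]]}'
python3 -m inch '{"series":[[[0,0,0.035,0,0.06],[0,0,0.02,0,0.06],[0,0,0.012,0,0.06],[0,0,0,0,0.06],[0,0,0,0,0.06]]]}'
python3 -m inch '{"series":[[[0,0,0,0,0.008],[0,0,0,0,0.008],[0,0,0,0,0.008],[0,0,0,0,0.008],[0,0,0,0,0.008]]]}'
python3 -m inch '{"series":[[[0,0,0,0,0.008],[0,0,0,0,0.008],[0,0,0,0,0.008]]]}'
```

```text
time: 2.83
tcp_pos: [0.445, -0.2708, 0.08]
tool_rot: [0.998, 0.061, 0.0, 0.0]
ft_force: [0.7, -0.4, -0.7]
opening: 0.7
gripper_force: 0.0
time: 3.25
tcp_pos: [0.4451, -0.2705, 0.0143]
tool_rot: [0.998, 0.061, -0.0, -0.0]
ft_force: [-0.3, 0.4, 0.9]
opening: 0.705
gripper_force: 0.0
time: 3.67
tcp_pos: [0.4461, -0.2702, 0.0152]
tool_rot: [0.998, 0.062, 0.001, 0.0]
ft_force: [-1.5, 0.6, 8.9]
opening: 0.18
gripper_force: 59.0
time: 3.92
tcp_pos: [0.4461, -0.2702, 0.0152]
tool_rot: [0.998, 0.062, 0.001, 0.001]
ft_force: [-2.1, 0.9, 8.0]
opening: 0.175
gripper_force: 59.0
```

```bash
python3 -m inch '{"series":[[[0,0,-0.02,0,0.008],[0,0,-0.035,0,0.008],[0,0,-0.04,0,0.008],[0.0305,-0.0138,-0.02,0,0.008],[0.0305,-0.0138,-0.02,0,0.008]]]}'
python3 -m inch '{"series":[[[0.0305,-0.0138,-0.02,0,0.008],[0.0305,-0.0138,-0.02,0,0.008],[0,0,0,0,0.008],[0,0,0,0,0.008],[0,0,0,0,0.008]]]}'
python3 - <<'E'
from h import *
p,K,T=cam("wrist"); np.savez("w2.npz",z=p["z_map"],K=K,T=T,D=p["D"]); cv2.imwrite("pics/w2.png",p["img"])
o=r.observe(); print(o["qpos"].round(3),o["tcp_pos"].round(4),R.from_quat(o["tool_rot"]).as_matrix().round(3).tolist())
for t in("collar","stand","gauge"):
    for d in r.outline_of(t,p):
        c,_=cloud(p,K,T,d["pixels"]); print(t,d["confidence"],d["uv"],d["pixels"].sum(),np.percentile(c,[1,50,99],axis=0).round(4).tolist())
E
```

```text
time: 4.33
tcp_pos: [0.5029, -0.2353, 0.1518]
tool_rot: [0.998, 0.06, 0.001, 0.001]
ft_force: [0.7, -1.0, -5.1]
opening: 0.182
gripper_force: 59.2
time: 4.75
tcp_pos: [0.5594, -0.1999, 0.1887]
tool_rot: [0.998, 0.062, -0.001, -0.0]
ft_force: [-0.1, -0.5, -5.2]
opening: 0.18
gripper_force: 59.3
[-0.481  0.397  0.038  1.213 -0.     2.538] [ 0.5589 -0.2002  0.1885] [[0.992, 0.122, -0.002], [0.122, -0.992, 0.001], [-0.002, -0.001, -1.0]]
collar 0.64 [78.4, 149.9] 3978 [[0.5744, -0.0582, 0.0698], [0.5991, -0.0451, 0.0927], [0.6166, -0.0174, 0.0948]]
stand 0.9 [128.8, 145.1] 40645 [[0.5027, -0.1231, 0.0122], [0.6042, -0.0451, 0.0154], [0.6893, 0.0559, 0.1096]]
gauge 0.63 [317.1, 126.0] 32494 [[0.5487, -0.2141, 0.1848], [0.6336, -0.1964, 0.2141], [0.668, -0.1659, 0.2214]]
gauge 0.28 [77.9, 152.8] 4132 [[0.5739, -0.0581, 0.0195], [0.5991, -0.0446, 0.0927], [0.6167, -0.0145, 0.0948]]
```

View pics/w2.png

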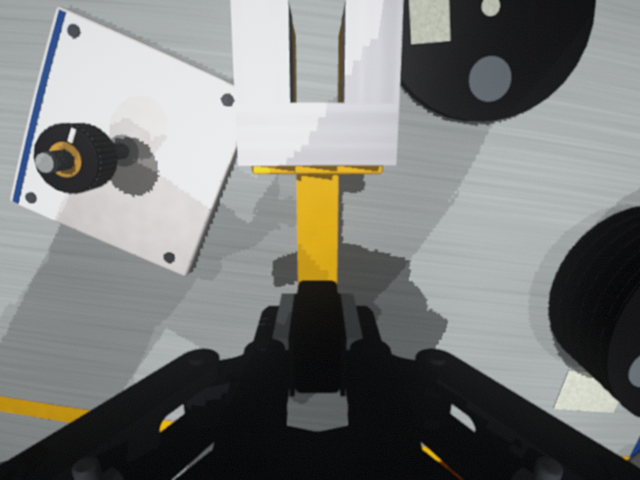

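The gauge is held squarely, with its slot at (317,50). The small stand's collar is at (75,158) and the rod tip at (43,161). I'll fit the collar axis and the gauge's pose in the hand.

```bash
cat > fit.py <<'E'
from h import *
from scipy.optimize import least_squares
def circ(q,r0):
    # robust fit of a circle with fixed radius to edge points
    f=lambda x:np.hypot(q[:,0]-x[0],q[:,1]-x[1])-r0
    return least_squares(f,q[:,:2].mean(0),loss="soft_l1",f_scale=0.001).x
def collar(c):
    zt=np.percentile(c[:,2],90); t=c[(abs(c[:,2]-np.median(c[c[:,2]>zt-0.004,2]))<0.002)]
    h=t[cv2.convexHull((t[:,:2]*1e4).astype(np.int32),returnPoints=False).ravel()]
    return circ(h,0.022),cv2.minEnclosingCircle((t[:,:2]*1000).astype(np.float32)),np.median(t[:,2])
E
python3 - <<'E'
from fit import *
d=np.load("w2.npz"); p={"z_map":d["z"],"D":d["D"]}; img=cv2.imread("pics/w2.png"); K,T=d["K"],d["T"]
m=np.zeros((480,640),bool); m[110:205,20:130]=1
c,uv=cloud(p,K,T,m)
print("collar",collar(c[(c[:,2]>0.085)&(c[:,2]<0.097)]))
rod=c[c[:,2]>0.105]; print("rod",len(rod),cv2.minEnclosingCircle((rod[:,:2]*1000).astype(np.float32)),rod[:,2].max())
s=c[c[:,2]<0.1]; print("underside low side",s[(s[:,2]>0.03)][:,2].min())
m[:]=0;m[20:240,0:240]=1; c2,_=cloud(p,K,T,m); b=c2[(c2[:,2]>0.008)&(c2[:,2]<0.02)]; print("base",cv2.minAreaRect((b[:,:2]*1000).astype(np.float32)),np.median(b[:,2]))
# gauge in tool coords
o=r.observe(); M=R.from_quat(o["tool_rot"]).as_matrix()
m[:]=0; m[0:290,225:410]=1
g,uv=cloud(p,K,T,m); g=g[g[:,2]>0.16]; gt=(g-o["tcp_pos"])@M
print("zlevels",np.histogram(gt[:,2],bins=np.arange(-0.05,0.02,0.002)))
j=gt[abs(gt[:,2]-np.median(gt[:,2]))<0.003]; print("head tool",cv2.minAreaRect((j[:,:2]*1000).astype(np.float32)),np.percentile(j,[1,50,99],axis=0).round(4).tolist())
A=np.c_[j[:,:2],np.ones(len(j))]; print("plane",np.linalg.lstsq(A,j[:,2],rcond=None)[0])
E
```

```text
collar (array([ 0.59484114, -0.03594624]), ((594.9112548828125, -35.773292541503906), 22.830163955688477), np.float64(0.09315815787768852))
rod 497 ((594.919921875, -36.13208770751953), 6.8739705085754395) 0.11531263256153454
underside low side 0.030132137176312412
base ((594.8873291015625, -35.59119415283203), (170.51226806640625, 170.14266967773438), 72.29459381103516) 0.0152991507275749
zlevels (array([    0,     0,     0,     0,     0,     0,     0,     0,     0,
           0,     2,  5692, 15551,   404,    86,    89,   103,  1048,
         244,    74,    59,   129,   129,   128,   126,   627,  3636,
         181,    44,    39,    38,    37,     9,     0]), array([-5.00000000e-02, -4.80000000e-02, -4.60000000e-02, -4.40000000e-02,
       -4.20000000e-02, -4.00000000e-02, -3.80000000e-02, -3.60000000e-02,
       -3.40000000e-02, -3.20000000e-02, -3.00000000e-02, -2.80000000e-02,
       -2.60000000e-02, -2.40000000e-02, -2.20000000e-02, -2.00000000e-02,
       -1.80000000e-02, -1.60000000e-02, -1.40000000e-02, -1.20000000e-02,
       -1.00000000e-02, -8.00000000e-03, -6.00000000e-03, -4.00000000e-03,
       -2.00000000e-03,  4.16333634e-17,  2.00000000e-03,  4.00000000e-03,
        6.00000000e-03,  8.00000000e-03,  1.00000000e-02,  1.20000000e-02,
        1.40000000e-02,  1.60000000e-02,  1.80000000e-02]))
head tool ((86.52430725097656, 0.09451675415039062), (48.752159118652344, 46.21929168701172), 89.78633880615234) [[0.064, -0.0236, -0.0272], [0.0837, 0.0002, -0.0256], [0.1088, 0.0237, -0.0238]]
plane [ 0.01915498  0.00044727 -0.02717215]
```

```bash
python3 -m inch '{"series":[[[-0.022,-0.0264,0,0,0.008],[-0.022,-0.0264,0,0,0.008],[-0.022,-0.0264,0,0,0.008],[-0.022,-0.0264,0,0,0.008],[-0.022,-0.0264,0,0,0.008]]]}'
python3 -m inch '{"series":[[[-0.022,-0.0264,0,0,0.008],[0,0,0.03,0,0.008],[0,0,0.035,0,0.008],[0,0,0.035,0,0.008],[0,0,0.025,0,0.008]]]}'
python3 -m inch '{"series":[[[0,0,0.015,0,0.008],[0,0,0.01,0,0.008],[0,0,0.003,0,0.008],[0,0,0,0,0.008],[0,0,0,0,0.008]]]}'
python3 - <<'E'
from h import *
o=r.observe(); M=R.from_quat(o["tool_rot"]).as_matrix(); print(o["tcp_pos"].round(4),M.round(4).tolist(),o["ft_force"].round(1))
print("axis in tool",(M.T@(np.array([0.5949,-0.0359,0.034])-o["tcp_pos"])).round(4),"need 0.0875,0")
E
```

```text
time: 5.37
tcp_pos: [0.4326, -0.082, 0.1889]
tool_rot: [0.998, 0.061, -0.0, -0.0]
ft_force: [1.4, -0.0, -3.9]
opening: 0.175
gripper_force: 59.6
time: 5.78
tcp_pos: [0.4081, -0.059, 0.0623]
tool_rot: [0.998, 0.061, -0.0, -0.0]
ft_force: [-0.6, -0.4, -3.5]
opening: 0.177
gripper_force: 59.5
time: 6.2
tcp_pos: [0.4096, -0.0594, 0.0368]
tool_rot: [0.998, 0.061, 0.0, 0.0]
ft_force: [-0.4, -1.3, -4.5]
opening: 0.177
gripper_force: 59.5
[ 0.4096 -0.0594  0.0368] [[0.9925, 0.1223, 0.0004], [0.1223, -0.9925, -0.0002], [0.0004, 0.0002, -1.0]] [-0.4 -1.3 -4.5]
axis in tool [ 0.1868 -0.0007  0.0028] need 0.0875,0
```

```bash
python3 -m inch '{"series":[[[0.02,-0.0007,0.002,0,0.008],[0.02,0,0,0,0.008],[0.02,0,0,0,0.008],[0.012,0,0,0,0.008],[0,0,0,0,0.008]]]}'
python3 -m inch '{"series":[[[0.006,0,0.001,0,0.008],[0.006,0,0.001,0,0.008],[0.005,0,0,0,0.008],[0.003,0,0,0,0.008],[0,0,0,0,0.008]]]}'
```

```text
time: 6.62
tcp_pos: [0.4839, -0.0499, 0.0353]
tool_rot: [0.998, 0.062, 0.002, 0.0]
ft_force: [-0.9, -0.1, -3.1]
opening: 0.175
gripper_force: 59.6
time: 7.03
tcp_pos: [0.5013, -0.0472, 0.0324]
tool_rot: [0.998, 0.061, 0.0, 0.0]
ft_force: [-0.2, -1.2, -3.7]
opening: 0.179
gripper_force: 59.5
```

```bash
python3 -m inch '{"series":[[[0.003,0,0.0005,0,0.008],[0.002,0,0,0,0.008],[0,0,0,0,0.008],[0,0,0,0,0.008]]]}'
python3 -m inch '{"series":[[[0.001,0,0,0,0.008],[0.001,0,0,0,0.008],[0,0,0,0,0.008]]]}'
```

```text
time: 7.37
tcp_pos: [0.5057, -0.0465, 0.0318]
tool_rot: [0.998, 0.062, -0.0, -0.0]
ft_force: [0.0, 0.4, -5.0]
opening: 0.18
gripper_force: 59.6
time: 7.62
tcp_pos: [0.5079, -0.0463, 0.0318]
tool_rot: [0.998, 0.062, 0.0, 0.0]
ft_force: [-0.1, 0.2, -4.3]
opening: 0.178
gripper_force: 59.6
```

```bash
python3 -m inch '{"series":[[[0.001,0,0,0,0.008],[0,0,0,0,0.008],[0,0,0,0,0.008]]]}'
python3 -m inch '{"series":[[[0.001,0,0,0,0.008],[0,0,0,0,0.008],[0,0,0,0,0.008]]]}'
```

```text
time: 7.87
tcp_pos: [0.5087, -0.0462, 0.0318]
tool_rot: [0.998, 0.062, -0.0, 0.0]
ft_force: [-0.6, 0.1, -5.0]
opening: 0.175
gripper_force: 59.6
time: 8.12
tcp_pos: [0.509, -0.0461, 0.0316]
tool_rot: [0.998, 0.061, -0.001, 0.0]
ft_force: [-5.4, -1.8, -3.8]
opening: 0.173
gripper_force: 59.7
```

```bash
python3 -m inch '{"series":[[[0,0,0.001,0,0.008],[0,0,0,0,0.008],[0,0,0,0,0.008]]]}'
python3 -m inch '{"series":[[[0,0,0.0007,0,0.008],[0,0,0,0,0.008],[0,0,0,0,0.008]]]}'
```

```text
time: 8.37
tcp_pos: [0.509, -0.0461, 0.0308]
tool_rot: [0.998, 0.061, -0.001, 0.0]
ft_force: [-7.4, -1.0, 2.7]
opening: 0.175
gripper_force: 60.6
time: 8.62
tcp_pos: [0.509, -0.0461, 0.0303]
tool_rot: [0.998, 0.061, -0.0, 0.0]
ft_force: [-9.8, -1.1, 4.7]
opening: 0.181
gripper_force: 61.0
```

```bash
python3 -m inch '{"series":[[[0,0,0,0,0.05],[0,0,0,0,0.05],[0,0,0,0,0.05],[0,0,0,0,0.05],[0,0,-0.02,0,0.05]]]}'
python3 -m inch '{"series":[[[0,0,-0.035,0,0.05],[0,0,-0.04,0,0.05],[0,0,-0.04,0,0.05],[-0.02,0,-0.04,0,0.0854],[0,0,0,0,0.0854]]]}'
python3 -m inch '{"series":[[[0,0,0,0,0.0854],[0,0,0,0,0.0854]]]}'
python3 - <<'E'
from fit import *
p,K,T=cam("wrist"); cv2.imwrite("pics/w3.png",p["img"]); np.savez("w3.npz",z=p["z_map"],K=K,T=T,D=p["D"])
o=r.observe(); print(o["tcp_pos"].round(4),o["qpos"].round(3))
E
```

```text
time: 9.03
tcp_pos: [0.5083, -0.0457, 0.048]
tool_rot: [0.998, 0.061, -0.002, -0.001]
ft_force: [-0.7, 0.6, -0.1]
opening: 0.582
gripper_force: 0.0
time: 9.45
tcp_pos: [0.4919, -0.0489, 0.2089]
tool_rot: [0.998, 0.062, 0.004, 0.001]
ft_force: [0.1, -0.6, 0.2]
opening: 0.845
gripper_force: 0.0
time: 9.62
tcp_pos: [0.4912, -0.0483, 0.202]
tool_rot: [0.998, 0.061, 0.0, -0.0]
ft_force: [0.1, -0.2, -0.8]
opening: 0.997
gripper_force: 0.0
[ 0.491  -0.0482  0.2014] [-0.263  0.222 -0.188  1.162  0.     2.755]
```

View pics/w3.png

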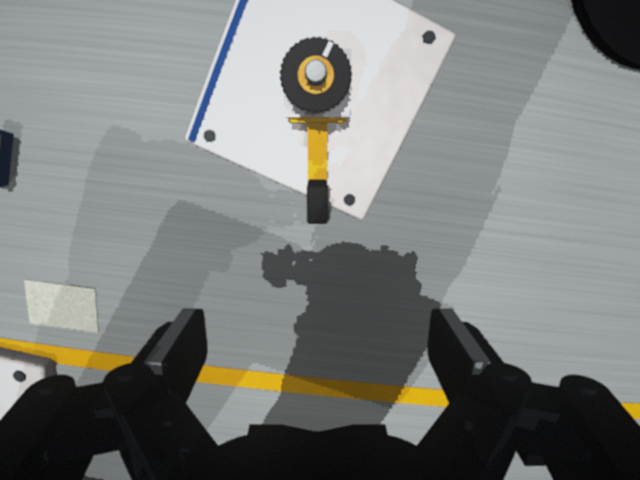

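The gauge is home: its handle is at (318,200), and the head is under the collar at (316,74). I'll check the numbers.

Run:
```python
from fit import *
d=np.load("w3.npz"); p={"z_map":d["z"],"D":d["D"]}; img=cv2.imread("pics/w3.png"); K,T=d["K"],d["T"]
m=np.zeros((480,640),bool); m[20:118,260:375]=1
c,uv=cloud(p,K,T,m); print("collar",collar(c[(c[:,2]>0.085)&(c[:,2]<0.097)]))
rod=c[c[:,2]>0.105]; print("rod",cv2.minEnclosingCircle((rod[:,:2]*1000).astype(np.float32)))
b=c[(c[:,2]>0.01)&(c[:,2]<0.02)]; print("base z",np.median(b[:,2]))
j=c[(c[:,2]>0.04)&(c[:,2]<0.07)]; print("jaw z",np.histogram(j[:,2],bins=np.arange(.04,.07,.002)))
m[:]=0; m[170:230,290:345]=1; c,uv=cloud(p,K,T,m); h=c[c[:,2]>0.052]; print("handle",cv2.minAreaRect((h[:,:2]*1000).astype(np.float32)),np.median(h[:,2]))
o=r.observe(); M=R.from_quat(o["tool_rot"]).as_matrix(); print("axis in tool",(M.T@(np.array([0.5952,-0.0357,0.2])-o["tcp_pos"])).round(4))
```

```text
collar (array([ 0.59485602, -0.03518882]), ((594.8433837890625, -35.23515701293945), 22.493154525756836), np.float64(0.09313541872868239))
rod ((595.0133056640625, -35.5498046875), 6.4907331466674805)
base z 0.015203224048343456
jaw z (array([  0,   4,  47,   7,   0,   0,   0, 261, 560,  10,   0,   0,   0,
         0,   0]), array([0.04 , 0.042, 0.044, 0.046, 0.048, 0.05 , 0.052, 0.054, 0.056,
       0.058, 0.06 , 0.062, 0.064, 0.066, 0.068, 0.07 ]))
handle ((507.87506103515625, -47.29792022705078), (29.99771499633789, 15.346036911010742), 7.530848979949951) 0.061059860568089236
axis in tool [0.1049 0.0003 0.0013]
```

```bash
python3 -m inch '{"series":[[[0.035,0,0,0,0.08],[0.035,0,0,0,0.08],[0.035,0,0.02,0,0.08],[0,0,0.026,-7,0.08],[0,0,0.02,-7,0.08]]]}'
python3 -m inch '{"series":[[[0,0,0,-7,0.08],[0,0,0,-7,0.08],[0,0,0,-7,0.08],[0,0,0,-7,0.08],[0,0,0,-7,0.08]]]}'
python3 -m inch '{"series":[[[0,0,0,-7,0.08],[0,0,0,-7,0.08],[0,0,0,-7,0.08],[0,0,0,-7,0.08],[0,0,0,-7,0.08]]]}'
python3 -m inch '{"series":[[[0,0,0,-7,0.08],[0,0,0,-7,0.08],[0,0,0,-7,0.08],[0,0,0,-7,0.08],[0,0,0,-7,0.08]]]}'
python3 -m inch '{"series":[[[0,0,0,-7,0.08],[0,0,0,-7,0.08],[0,0,0,-7,0.08],[0,0,0,-7,0.08],[0,0,0,-7,0.08]]]}'
python3 -m inch '{"series":[[[0,0,0,-7,0.08],[0,0,0,-7,0.08],[0,0,0,-7,0.08],[0,0,0,-7,0.08],[0,0,0,-7,0.08]]]}'
python3 -m inch '{"series":[[[0,0,0,0,0.08],[0,0,0,0,0.08]]]}'
python3 - <<'E'
from h import *
o=r.observe(); M=R.from_quat(o["tool_rot"]).as_matrix(); print(o["tcp_pos"].round(4),o["qpos"].round(3),M.round(3).tolist())
print("axis in tool",(M.T@(np.array([0.5950,-0.0355,0.071])-o["tcp_pos"])).round(4))
E
```

```text
time: 10.08
tcp_pos: [0.5962, -0.035, 0.1324]
tool_rot: [0.983, 0.186, -0.001, -0.001]
ft_force: [-0.5, -0.5, -0.6]
opening: 0.936
gripper_force: 0.0
time: 10.5
tcp_pos: [0.5949, -0.0352, 0.1345]
tool_rot: [0.881, 0.473, -0.001, -0.001]
ft_force: [-1.7, -0.2, 0.2]
opening: 0.935
gripper_force: 0.0
time: 10.92
tcp_pos: [0.5949, -0.0352, 0.1346]
tool_rot: [0.698, 0.716, -0.001, -0.001]
ft_force: [0.6, -0.6, -0.0]
opening: 0.939
gripper_force: 0.0
time: 11.33
tcp_pos: [0.5949, -0.0353, 0.1345]
tool_rot: [0.451, 0.893, -0.0, -0.001]
ft_force: [0.5, 0.7, -0.2]
opening: 0.945
gripper_force: 0.0
time: 11.75
tcp_pos: [0.5949, -0.0352, 0.1346]
tool_rot: [0.162, 0.987, 0.0, -0.001]
ft_force: [0.7, -0.1, -0.0]
opening: 0.935
gripper_force: 0.0
time: 12.17
tcp_pos: [0.5949, -0.0352, 0.1345]
tool_rot: [-0.143, 0.99, 0.0, -0.001]
ft_force: [-0.2, 0.4, -0.1]
opening: 0.937
gripper_force: 0.0
time: 12.33
tcp_pos: [0.5951, -0.0353, 0.1351]
tool_rot: [-0.138, 0.99, 0.0, -0.001]
ft_force: [0.2, 0.5, 0.8]
opening: 0.939
gripper_force: 0.0
[ 0.5951 -0.0353  0.1351] [-0.196  0.428 -0.061  1.084  0.    -0.472] [[-0.962, -0.273, -0.002], [-0.273, 0.962, 0.0], [0.002, 0.001, -1.0]]
axis in tool [-0.     -0.0003  0.0641]
```

```bash
python3 -m inch '{"series":[[[0,0,0.02,0,0.08],[0,0,0.02,0,0.07],[0,0,0.015,0,0.06],[0,0,0.009,0,0.06],[0,0,0,0,0.055]]]}'
python3 -m inch '{"series":[[[0,0,0,0,0.05],[0,0,0,0,0.048],[0,0,0,0,0.046],[0,0,0,0,0.044],[0,0,0,0,0.04]]]}'
python3 -m inch '{"series":[[[0,0,0,0,0.036],[0,0,0,0,0.036],[0,0,0,0,0.036],[0,0,0,0,0.036]]]}'
python3 -c "
from h import *
o=r.observe(); print(o['torque'].round(3),o['ft_force'].round(2))"
```

```text
time: 12.75
tcp_pos: [0.5943, -0.0352, 0.0703]
tool_rot: [-0.138, 0.99, 0.001, -0.002]
ft_force: [-1.0, 0.5, -0.3]
opening: 0.646
gripper_force: 0.0
time: 13.17
tcp_pos: [0.5956, -0.0345, 0.0735]
tool_rot: [-0.14, 0.99, 0.001, 0.001]
ft_force: [-3.9, 8.4, 10.1]
opening: 0.49
gripper_force: 59.3
time: 13.5
tcp_pos: [0.5956, -0.0345, 0.0736]
tool_rot: [-0.14, 0.99, 0.001, 0.001]
ft_force: [-3.5, 6.8, 9.3]
opening: 0.491
gripper_force: 59.4
[ 1.652  0.654 -0.015] [-3.48  6.83  9.29]
```

```bash
python3 -m inch '{"series":[[[0,0.0004,-0.0015,0,0.036],[0,0.0004,-0.0015,0,0.036],[0,0,0,0,0.036],[0,0,0,0,0.036]]]}'
python3 -c "
from h import *
o=r.observe(); print(o['torque'].round(3),o['ft_force'].round(2),o['qpos'].round(3))"
```

```text
time: 13.83
tcp_pos: [0.5954, -0.0344, 0.0747]
tool_rot: [-0.14, 0.99, 0.0, -0.0]
ft_force: [6.2, 2.6, -17.3]
opening: 0.489
gripper_force: 64.8
[ 0.55  -1.254  0.099] [  6.2    2.56 -17.26] [-0.195  0.47  -0.165  0.936  0.001 -0.475]
```

```bash
python3 -m inch '{"series":[[[0,0,0.001,0,0.036],[0,0,0.0009,0,0.036],[0,0,0,0,0.036],[0,0,0,0,0.036]]]}'
python3 -c "
from h import *
o=r.observe(); print(o['torque'].round(3),o['ft_force'].round(2),o['qpos'].round(3))"
```

```text
time: 14.17
tcp_pos: [0.5955, -0.0344, 0.074]
tool_rot: [-0.14, 0.99, 0.0, 0.001]
ft_force: [2.2, 4.8, 0.3]
opening: 0.482
gripper_force: 67.1
[ 1.153 -0.3    0.007] [2.21 4.81 0.32] [-0.195  0.47  -0.168  0.932  0.001 -0.475]
```

```bash
python3 -m inch '{"series":[[[-0.0004,0.0005,0.0004,5,0.036],[0,0,0.0005,6,0.036],[0,0,0.0005,6,0.036],[0,0,0.0005,6,0.036],[0,0,0,0,0.036]]]}'
python3 -c "
from h import *
o=r.observe(); print(o['torque'].round(3),o['ft_force'].round(2),o['qpos'].round(3))"
```

```text
time: 14.58
tcp_pos: [0.5956, -0.0345, 0.0719]
tool_rot: [0.063, 0.998, -0.0, 0.0]
ft_force: [0.1, -1.0, 1.6]
opening: 0.489
gripper_force: 67.1
[-0.081 -0.004 -0.019] [ 0.15 -0.99  1.64] [-0.194  0.472 -0.17   0.928 -0.001 -0.067]
```

```bash
python3 -m inch '{"series":[[[0,0,0.0005,6,0.036],[0,0,0.0005,6,0.036],[0,0,0.0005,6,0.036],[0,0,0.0005,6,0.036],[0,0,0.0005,6,0.036]]]}'
python3 -c "
from h import *
o=r.observe(); print(o['torque'].round(3),o['ft_force'].round(2))"
python3 -m inch '{"series":[[[0,0,0.0005,6,0.036],[0,0,0.0005,6,0.036],[0,0,0.0005,6,0.036],[0,0,0.0005,6,0.036],[0,0,0,0,0.036]]]}'
python3 -c "
from h import *
o=r.observe(); print(o['torque'].round(3),o['ft_force'].round(2),o['qpos'].round(3))
p,K,T=cam('wrist'); cv2.imwrite('pics/w4.png',p['img'])"
```

```text
time: 15.0
tcp_pos: [0.5955, -0.0347, 0.0695]
tool_rot: [0.318, 0.948, -0.001, 0.0]
ft_force: [-0.6, -2.3, 2.1]
opening: 0.49
gripper_force: 67.0
[-0.474  0.154 -0.027] [-0.57 -2.27  2.1 ]
time: 15.42
tcp_pos: [0.5954, -0.0349, 0.0674]
tool_rot: [0.508, 0.861, -0.001, 0.0]
ft_force: [-2.2, -4.2, 2.3]
opening: 0.49
gripper_force: 67.2
[-0.947  0.429 -0.086] [-2.16 -4.17  2.32] [-0.194  0.476 -0.177  0.917 -0.002  0.872]
```

View pics/w4.png

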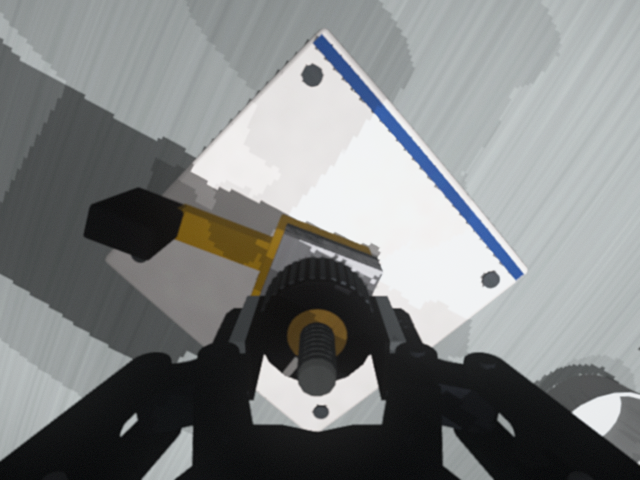

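Both fingers hold the collar (tip ring at (316,330)), and the jaw is below it at (330,255). Everything is clear. I'll re-centre and keep turning.

```bash
python3 -m inch '{"series":[[[-0.0003,-0.0005,0.0005,6,0.036],[0,0,0.0005,6,0.036],[0,0,0.0005,6,0.036],[0,0,0.0005,6,0.036],[0,0,0,0,0.036]]]}'
python3 -c "
from h import *
o=r.observe(); print(o['torque'].round(3),o['ft_force'].round(2),o['qpos'].round(3))"
python3 -m inch '{"series":[[[0,0,0.00042,5,0.036],[0,0,0.00042,5,0.036],[0,0,0,0,0.036]]]}'
python3 -c "
from h import *
o=r.observe(); print(o['torque'].round(3),o['ft_force'].round(2),o['qpos'].round(3))"
```

```text
time: 15.88
tcp_pos: [0.5951, -0.035, 0.0653]
tool_rot: [0.675, 0.738, -0.0, 0.0]
ft_force: [-2.3, -3.0, 5.8]
opening: 0.49
gripper_force: 67.3
[-0.641  0.421 -0.074] [-2.25 -3.04  5.75] [-1.950e-01  4.770e-01 -1.810e-01  9.120e-01 -1.000e-03  1.287e+00]
time: 16.13
tcp_pos: [0.595, -0.0349, 0.0645]
tool_rot: [0.736, 0.677, -0.0, 0.0]
ft_force: [-2.5, -3.3, 6.0]
opening: 0.486
gripper_force: 67.4
[-0.615  0.562 -0.098] [-2.47 -3.33  6.03] [-1.95e-01  4.78e-01 -1.82e-01  9.10e-01 -1.00e-03  1.46e+00]
```

```bash
cat > gap.py <<'E'
from h import *
p,K,T=cam("wrist"); cv2.imwrite("pics/g.png",p["img"])
m=np.zeros((480,640),bool); m[150:420,80:560]=1
c,uv=cloud(p,K,T,m); d=np.hypot(c[:,0]-.595,c[:,1]+.0355)
M=R.from_quat(r.observe()["tool_rot"]).as_matrix(); t=(c-r.observe()["tcp_pos"])@M
ct=c[(d>.011)&(d<.019)&(c[:,2]>.072)&(c[:,2]<.1)&(abs(t[:,1])<.012)]
print("collar top",len(ct),np.percentile(ct[:,2],[10,50,90]).round(4))
x=(c-[.595,-.0355,0])@np.array([[.9925,-.122,0],[.122,.9925,0],[0,0,1]]).T.T if 0 else None
ex=np.array([.9925,.122]);q=(c[:,:2]-[.595,-.0355]);gx=q@ex;gy=q@np.array([-.122,.9925])
j=c[(d>.023)&(gx>-.028)&(gx<.022)&(abs(gy)<.0235)&(c[:,2]>.05)&(c[:,2]<.061)]
b=c[(d>.06)&(c[:,2]>.008)&(c[:,2]<.02)]
print("jaw",len(j),np.percentile(j[:,2],[10,50,90]).round(4),"base",np.median(b[:,2]).round(4))
o=r.observe(); print(o['torque'].round(3),o['ft_force'].round(2),o['qpos'].round(3))
E
python3 gap.py
```

```text
collar top 2306 [0.083  0.0837 0.0845]
jaw 1620 [0.0523 0.0562 0.0571] base 0.0153
[-0.651  0.613 -0.075] [-2.02 -4.21  5.17] [-1.950e-01  4.780e-01 -1.820e-01  9.110e-01 -1.000e-03  1.455e+00]
```

```bash
cat > st.py <<'E'
from h import *
L=[]
for i in range(4):
    r.camera("wrist"); o=r.observe(); L.append(np.r_[o["ft_force"],o["torque"][2],o["joint_torque"][5],o["tcp_pos"][2]*1000,o["qpos"][5]])
L=np.array(L); print("F",L[:,:3].mean(0).round(2),"tz",L[:,3].mean().round(4),L[:,3].std().round(3),"j6",L[:,4].mean().round(4),"z",L[:,5].mean().round(2),"q6",L[-1,6].round(3))
E
python3 -m inch '{"series":[[[0,0,-0.0005,0,0.036],[0,0,0,0,0.036]]]}' | grep -v pos; python3 st.py
python3 -m inch '{"series":[[[0,0,0.00025,3,0.036],[0,0,0,0,0.036]]]}' >/dev/null; python3 st.py
python3 -m inch '{"series":[[[0,0,0.00025,3,0.036],[0,0,0,0,0.036]]]}' >/dev/null; python3 st.py
python3 -m inch '{"series":[[[0,0,0.00025,3,0.036],[0,0,0,0,0.036]]]}' >/dev/null; python3 st.py
```

```text
time: 16.35
tool_rot: [0.735, 0.678, -0.0, 0.0]
ft_force: [-0.8, -4.0, 0.6]
opening: 0.488
gripper_force: 67.1
F [-2.48 -5.15  1.93] tz 0.045 0.031 j6 -0.0619 z 64.69 q6 1.459
F [-2.09 -4.72  1.35] tz -0.0852 0.032 j6 0.0998 z 64.42 q6 1.511
F [-2.09 -5.1   1.76] tz -0.0747 0.013 j6 0.0995 z 64.18 q6 1.564
F [-2.66 -5.23  1.34] tz -0.0945 0.024 j6 0.099 z 63.92 q6 1.616
```

```bash
python3 -m inch '{"series":[[[0,0,0.00025,3,0.036],[0,0,0,0,0.036]]]}' >/dev/null; python3 st.py
python3 -m inch '{"series":[[[0,0,0.00025,3,0.036],[0,0,0,0,0.036]]]}' >/dev/null; python3 st.py
python3 gap.py
```

```text
F [-2.08 -5.42  1.86] tz -0.0515 0.025 j6 0.0986 z 63.66 q6 1.668
F [-2.17 -4.85  1.76] tz -0.096 0.043 j6 0.0981 z 63.42 q6 1.721
collar top 2282 [0.0819 0.0826 0.0834]
jaw 1438 [0.0522 0.0562 0.0571] base 0.0153
[-1.04   0.531 -0.097] [-1.72 -5.12  1.75] [-1.950e-01  4.790e-01 -1.840e-01  9.090e-01 -1.000e-03  1.721e+00]
```

```bash
python3 -m inch '{"series":[[[0,0,0.00017,2,0.036],[0,0,0,0,0.036]]]}' >/dev/null; python3 st.py
python3 -m inch '{"series":[[[0,0,0.00017,2,0.036],[0,0,0,0,0.036]]]}' >/dev/null; python3 st.py
python3 -m inch '{"series":[[[0,0,0.00017,2,0.036],[0,0,0,0,0.036]]]}' >/dev/null; python3 st.py
```

```text
F [-2.94 -4.92  1.99] tz -0.0814 0.026 j6 0.0304 z 63.27 q6 1.756
F [-2.94 -4.64  2.37] tz -0.0717 0.029 j6 0.0314 z 63.13 q6 1.791
F [-3.29 -4.48  3.42] tz -0.094 0.024 j6 0.0248 z 63.0 q6 1.825
```

```bash
python3 -m inch '{"series":[[[0,0,0.00017,2,0.036],[0,0,0,0,0.036]]]}' >/dev/null; python3 st.py
python3 gap.py
```

```text
F [-3.84 -4.61  3.7 ] tz -0.0968 0.014 j6 0.0168 z 62.85 q6 1.86
collar top 2300 [0.0813 0.0821 0.0828]
jaw 1256 [0.0519 0.0557 0.0567] base 0.0153
[-0.989  0.701 -0.119] [-3.63 -4.56  3.69] [-1.95e-01  4.79e-01 -1.85e-01  9.07e-01 -1.00e-03  1.86e+00]
```

```bash
python3 -m inch '{"series":[[[0,0,0.00017,2,0.036],[0,0,0,0,0.036]]]}' >/dev/null; python3 st.py
python3 -m inch '{"series":[[[0,0,0.00017,2,0.036],[0,0,0,0,0.036]]]}' >/dev/null; python3 st.py
python3 gap.py
```

```text
F [-4.07 -4.84  4.44] tz -0.1349 0.008 j6 0.0052 z 62.72 q6 1.895
F [-4.36 -5.22  4.75] tz -0.0964 0.033 j6 0.004 z 62.59 q6 1.93
collar top 2293 [0.0811 0.0818 0.0826]
jaw 1162 [0.0519 0.0555 0.0564] base 0.0154
[-1.012  0.818 -0.074] [-4.47 -3.52  5.29] [-1.95e-01  4.79e-01 -1.85e-01  9.06e-01 -1.00e-03  1.93e+00]
```

```bash
python3 -m inch '{"series":[[[0,0,0.00008,1,0.036],[0,0,0,0,0.036]]]}' >/dev/null; python3 st.py
python3 -m inch '{"series":[[[0,0,0,0,0.08],[0,0,0,0,0.08],[0,0,0,0,0.08],[0,0,0,0,0.08],[0,0,0,0,0.08]]]}'; python3 gap.py
```

```text
F [-3.98 -4.62  5.62] tz -0.0377 0.016 j6 0.0436 z 62.51 q6 1.948
time: 21.52
tcp_pos: [0.5952, -0.0344, 0.0623]
tool_rot: [0.878, 0.478, 0.0, -0.0]
ft_force: [0.4, 1.4, -0.5]
opening: 0.931
gripper_force: 0.0
collar top 2300 [0.0812 0.0819 0.0826]
jaw 1700 [0.0525 0.0557 0.0566] base 0.0153
[ 0.022 -0.024 -0.003] [ 0.3  -0.3  -0.59] [-0.195  0.48  -0.185  0.906  0.     1.951]
```

View pics/g.png

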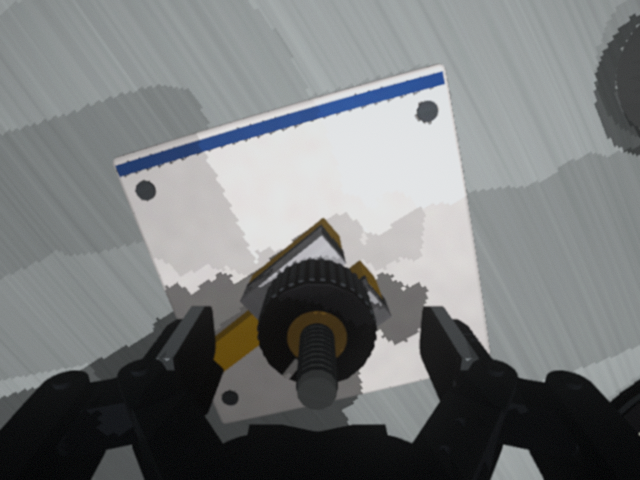

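Run:
```python
from h import *
p=r.camera("wrist"); f=240/np.tan(np.radians(p["vertical_fov"])/2); K=np.array([[f,0,p["cx"]],[0,f,p["cy"]],[0,0,1.]]); T=np.array(p["T_tool_cam"])
A=np.array([0.5950,-0.0354,0])
for n,tcp,q in(("w4",[.5954,-.0349,.0674],[.508,.861,-.001,0]),("g",[.5952,-.0344,.0623],[.878,.478,0,0])):
    M=R.from_quat(np.array(q)/np.linalg.norm(q)).as_matrix(); a=M.T@(A-np.array(tcp)*[1,1,0])
    im=cv2.imread(f"pics/{n}.png"); g=im.min(2).astype(int)
    v,u=np.mgrid[335:400,265:370]; w=world(p,K,T,np.c_[u.ravel(),v.ravel()],zplane=-0.0192)
    d=w[:,:2]-a[:2]; rr=np.hypot(*d.T); G=g[335:400,265:370].ravel()
    s=(rr>.012)&(rr<.0195)&(d[:,0]<0)&(G>90)&(d[:,1]<0.004)
    th=np.degrees(np.arctan2(d[s,1],d[s,0])); print(n,a[:2].round(4),s.sum(),np.median(th),th.std(),np.c_[u.ravel(),v.ravel()][s].mean(0))
```

```text
w4 [-0.0002 -0.0006] 115 -148.3217419326228 2.815131885609523 [291.34782609 366.64347826]
g [-0.0009  0.0004] 3 -147.58340845537631 0.6886794266028221 [289.33333333 373.66666667]
```

Run:
```python
from h import *
p=r.camera("wrist"); f=240/np.tan(np.radians(p["vertical_fov"])/2); K=np.array([[f,0,p["cx"]],[0,f,p["cy"]],[0,0,1.]]); T=np.array(p["T_tool_cam"])
for n in("w4","g"):
    im=cv2.imread(f"pics/{n}.png"); g=im.astype(int)
    v,u=np.mgrid[330:400,255:375]; w=world(p,K,T,np.c_[u.ravel(),v.ravel()],zplane=-0.0192)
    I=g[330:400,255:375].min(2).ravel()
    # bronze ring gives the centre in the picture
    B=g[290:385,270:365]; ring=(B[...,2]-B[...,0]>40); vv,uu=np.nonzero(ring); 
    wr=world(p,K,T,np.c_[uu+270,vv+290],zplane=-0.0192); c=np.array(cv2.minEnclosingCircle((wr[:,:2]*1000).astype(np.float32))[0])/1000
    d=w[:,:2]-c; rr=np.hypot(*d.T)
    for th0 in(50,60,75):
        s=(rr>.012)&(rr<.019)&(d[:,0]<0)&(d[:,1]<0)&(I>th0); th=np.degrees(np.arctan2(d[s,1],d[s,0]))
        print(n,c.round(4),th0,s.sum(),np.median(th).round(2) if s.sum() else None,th.std().round(2))
```

```text
w4 [-0.0004  0.0006] 50 391 -161.68 12.77
w4 [-0.0004  0.0006] 60 319 -163.48 13.65
w4 [-0.0004  0.0006] 75 113 -144.12 3.22
g [-0.0011  0.0005] 50 127 -145.57 10.9
g [-0.0011  0.0005] 60 95 -144.79 2.9
g [-0.0011  0.0005] 75 62 -144.95 2.09
```

The tick shifted less than about 1° on release, so the pinch held at roughly 5–8 N. I'll retreat straight up and check.

```bash
python3 -m inch '{"series":[[[0,0,-0.015,0,0.08],[0,0,-0.03,0,0.08],[0,0,-0.04,0,0.08],[0,0,-0.04,0,0.08],[0,0,-0.02,0,0.08]]]}'
python3 -m inch '{"series":[[[-0.04,0,0,0,0.08],[-0.04,0,0,0,0.08],[0,0,0,0,0.08],[0,0,0,0,0.08],[0,0,0,0,0.08]]]}'
python3 - <<'E'
from fit import *
p,K,T=cam("wrist"); cv2.imwrite("pics/w5.png",p["img"]); o=r.observe(); print(o["tcp_pos"].round(3))
c,_=cloud(p,K,T,np.ones((480,640),bool)); q=c[:,:2]-[.595,-.0355]; d=np.hypot(*q.T)
print("collar",collar(c[(d<.03)&(c[:,2]>.075)&(c[:,2]<.088)]))
gx=q@[.9925,.122]; gy=q@[-.122,.9925]
h=c[(gx<-.06)&(gx>-.12)&(abs(gy)<.02)&(c[:,2]>.052)&(c[:,2]<.07)]; print("handle",cv2.minAreaRect((h[:,:2]*1000).astype(np.float32)),np.median(h[:,2]))
j=c[(d>.024)&(gx>-.027)&(gx<.021)&(abs(gy)<.023)&(c[:,2]>.05)&(c[:,2]<.06)]; b=c[(d>.06)&(d<.08)&(c[:,2]>.01)&(c[:,2]<.02)]; print("jaw",np.percentile(j[:,2],[10,50,90]),"base",np.median(b[:,2]))
E
```

```text
time: 22.08
tcp_pos: [0.596, -0.0347, 0.2119]
tool_rot: [0.879, 0.478, 0.002, 0.001]
ft_force: [1.0, -0.7, 0.7]
opening: 0.935
gripper_force: 0.0
time: 22.5
tcp_pos: [0.5517, -0.1017, 0.2074]
tool_rot: [0.879, 0.477, 0.0, -0.0]
ft_force: [0.9, 0.0, 0.3]
opening: 0.934
gripper_force: 0.0
[ 0.552 -0.101  0.207]
collar (array([ 0.59507318, -0.03529129]), ((594.9517211914062, -35.330596923828125), 22.330320358276367), np.float64(0.0818956158834307))
handle ((508.0693664550781, -47.159725189208984), (30.14579963684082, 16.163049697875977), 7.1961669921875) 0.06108801137981784
jaw [0.054883   0.05578524 0.05676245] base 0.015267268370029785
```

View pics/w5.png

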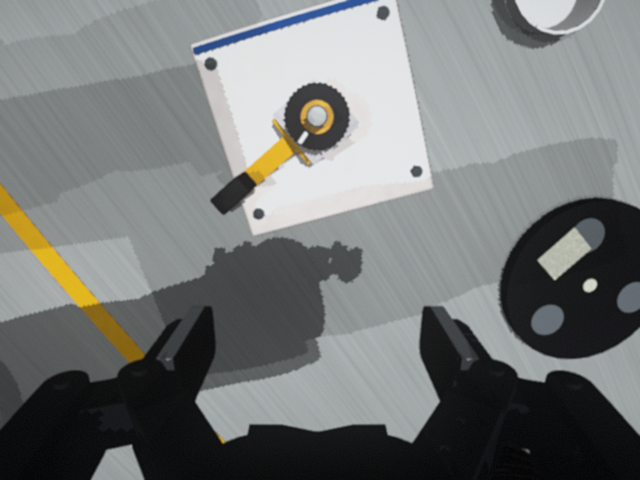

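Run:
```python
from fit import *
def jaw(p,K,T):
    c,_=cloud(p,K,T,np.ones((480,640),bool)); q=c[:,:2]-[.595,-.0355]; d=np.hypot(*q.T); gx=q@[.9925,.122]; gy=q@[-.122,.9925]
    for lo,hi in((-.026,-.0),(.0,.02),(-.026,.02)):
        j=c[(d>.0235)&(gx>lo)&(gx<hi)&(abs(gy)<.022)&(c[:,2]>.053)&(c[:,2]<.06)]
        print(lo,hi,len(j),np.percentile(j[:,2],[10,50,90]).round(5),j[:,2].mean().round(5) if len(j) else 0)
    b=c[(d>.06)&(d<.08)&(c[:,2]>.01)&(c[:,2]<.02)]; print("base",b[:,2].mean().round(5))
d=np.load("w3.npz"); jaw({"z_map":d["z"],"D":d["D"]},d["K"],d["T"])
for i in range(2): jaw(*cam("wrist"))
```

```text
-0.026 -0.0 443 [0.05543 0.0564  0.05729] 0.05637
0.0 0.02 23 [0.05529 0.05643 0.05741] 0.05639
-0.026 0.02 466 [0.05541 0.0564  0.0573 ] 0.05637
base 0.01525
-0.026 -0.0 336 [0.05494 0.05578 0.05676] 0.05581
0.0 0.02 135 [0.05472 0.05582 0.05679] 0.05581
-0.026 0.02 471 [0.05487 0.05579 0.05677] 0.05581
base 0.01528
-0.026 -0.0 342 [0.05498 0.05587 0.05677] 0.05585
0.0 0.02 132 [0.05491 0.05574 0.05654] 0.05572
-0.026 0.02 474 [0.05497 0.05581 0.05669] 0.05581
base 0.01528
```

The jaw is compressed by about 0.58 mm against its unloaded height, which is about 6 N. It is pinched, and the robot is clear of everything.

```bash
python3 -c "
from plant import r
print(r.sign_off())"
```

```text
the job is handed in; nothing more can be done
None
```

The job is handed in: the yellow gauge is fully home and flat on the base plate, and the collar is spun down to pinch its jaw at an estimated 6 N. It took under 24 s, the robot is clear, and the arm never touched the blue gauge or anything else on the bench.

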